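Prime the lubricator and lift off its filler cap

ROBOT

A 6-joint arm with a two-finger parallel gripper is mounted at the origin on the work surface. World frame = base frame: x ahead of the robot, y to its left, z up, the work surface at z = 0. Lengths are in mm, angles in rad, forces in N, time in s.
With the tool pointing down it reaches from about 200 to 875 mm from the base axis. Payload 3.4 kg.
Tool frame: the origin (TCP) lies on the centre line of the jaws, within the pads' length; the fingertips stand 22 mm ahead of it and the grasp point (between the pads) lies 3 mm ahead of it; x points along the fingers, y is the direction in which the jaws open and shut, and the axes are right-handed (so a half turn about x gives the same grasp; the last joint's range is limited). The gripper opens to 94 mm and grips with 3 to 60 N. Pads are 16 mm wide; open, the fingers measure 119 mm over their backs; the gripper's body (75 mm by 177 mm) begins 78 mm behind the grasp point.
Start: joints at [-0.121, 0.276, 1.505, -0, 1.361, -0.121], TCP at [575.033, -0.009, 227.493] pointing down, gripper open.
Joint ranges: [-2.89, 2.89], [-0.75, 2.08], [0.22, 2.7], [-1.18, 4.32], [0.11, 2.71], [-2.7, 2.7]. Speed limits (rad/s): [2.57, 2.57, 3.14, 3.14, 3.14, 3.14].

INTERFACE

Orientations are given as a 3x3 rotation matrix whose columns are the frame's x, y, z axes.
In Python, from rig import status, get_image, camera_info, manip, spotter gives the robot as it stands. The module is installed in compiled form; this text tells all that it offers.
- The arm moves only by the tool jog_arm, never from a script. Its arguments are lists of equal length, an entry for each row: "delta_pos": the shift along the tool's x, y, z in cm, a list of three; "turn": the turn about the tool's x in degrees; "fingers": the opening, from -1 (shut) to 1 (fully open). In form: {"delta_pos": [[x, y, z], ...], "turn": [turn, ...], "fingers": [fingers, ...]}. A call has 1 to 20 rows; each row is the pose to reach, as a shift and turn from the pose measured when the call began, along the tool's axes at that moment; what a row does not reach only later rows make up. A row lasts 1/8 s, in which the tool goes at most 62.5 mm and 10.7 degrees, less where a joint would pass 70% of its speed; a pose out of reach is approached as far as the arm can. A call with a gripper value outside its range is refused whole. The fingers move at their own pace and stop on an object; "squeeze" is the grip in N (left out, the last holds). Time passes only in rows, so rows that repeat a pose let the fingers close. It gives the time, the measured TCP pose, the force and the opening at its end, in the units of the state.
- status.get_state(): the state, without advancing time (a new reading comes with each control period).
- get_image(name): name is "scene" or "side" or "wrist"; returns (picture, depth): 480x640x3 uint8, red, green, blue; 480x640 float32, mm along the optical axis (not along the pixel's ray), 0 where there is no reading.
- camera_info(name): a dict with "camera_matrix" (3x3 intrinsics, pixels), "world_to_cam" (4x4, takes a point from world to camera coordinates). Camera axes: x right, y down, z forward; pixel columns grow to the right and rows downward; lengths in mm; the calibration is good to about 2 mm. A picture is of the moment at which its call begins: read the wrist's pose just before it. camera_info takes no time and is no camera call; for the wrist camera it gives the pose at the moment of the call.
- manip.job_done(): hands the job in, once; it reports no verdict.
Trained networks look in the newest picture that a camera, given by its name, has taken for a name from the list of things; names that differ only in an ending like _2 or _b are one class to them, and where a whole thing is asked for, a point or a joint stands for the part that bears it (a point fixed in the world has none). Each returns a list of dicts, best first, with "confidence" (0 to 1); they miss things now and then, are a little off and sometimes report something else, mostly with a low value. They report only what shows in the picture. A call takes as long as a camera call. They do not tell look-alikes from the thing itself.
- spotter.trace(camera, thing): "region" (480x640 bool, what is visible of it) and "rect" ([left, top, right, bottom] in pixels, round what is visible of it).
- spotter.landmark_of(camera, thing): "at" ([column, row] in pixels: a listed point, or the origin of a listed thing).
The state is a dict: "clock": time; "joint_pos": joint angles; "joint_velocities": joint speeds; "effort": joint torques, N m; "tcp_pos": TCP position; "tcp_rot": TCP orientation; "force": force on the tool from outside, world axes, zero at the start; "torque": the same for the moment, N m; "grip_width": finger opening in mm.
Only numpy, scipy, OpenCV 4.12 (cv2) and the standard library are available. Lean on these libraries where they do the work, as an engineer would, in place of code of your own. Each camera call takes 0.05 s, during which the arm holds its last target. There are 200 camera calls.

TASK

Prime the lever lubricator with three full strokes: push its sprung lever right down to the stop and let it come all the way back up each time. Then unscrew the red filler cap of the lubricator's own tank, not the spare tank on the blue tile; nobody remembers whether its thread is ordinary or left-hand, so feel for it both ways without forcing the plastic, and leave the spare tank, the jar, the wrench and the screwdriver as they are. Finish while holding the cap: keep it in the gripper, level, higher than the tank's mouth and a hand's breadth to the side of it, so that the tank can be topped up.

Things in the scene. Friction and masses are not known exactly. Their poses are not given: they have to be found in the camera images.
- pump: the lever lubricator: a dark steel plate 130 x 270 x 10 mm bolted to the bench, a green pump head with a fork at its middle; origin at the plate's underside, z up. Its y axis points from the tank (at y = -80 mm) past the head to the lever's end. Fixed.
- tank_seat (a point): the round seat on the plate, 10 mm above the bench, on which the lubricator's own tank stands; the tank there is the one to open
- lever (a joint): the sprung lever: 0 rad fully up (rest), 0.8 rad fully down at its stop. It hinges about the pump's x axis at lever_pivot; at 0 it points along the pump's y and 0.40 rad upward, at 0.8 the same angle downward. A spring always pushes it back up (about 4 N to start and 7 N at the stop, at the grip)
- lever_pivot (a point): the lever's hinge, 125 mm above the bench
- lever_grip (a point): on the axis of the lever's black rubber sleeve (25 mm thick, 82 mm long), 140 mm from the hinge and 27 mm short of its end. 180 mm above the bench when up, 70 mm when down; press on it from above with shut fingers (12.5 mm above this point)
- tank_1: white round plastic oil tank, 90 mm across, fixed, shoulder 100 mm above its foot, then a 27 mm threaded neck with its open mouth 138 mm above the foot (148 mm above the bench); origin at the centre of its foot, z up. Which tank is the lubricator's own (on tank_seat) and which the spare (on the tile) changes from start to start. Its thread is of the other hand than tank_2's.
- tank_2: white round plastic oil tank, 90 mm across, fixed, shoulder 100 mm above its foot, then a 27 mm threaded neck with its open mouth 138 mm above the foot (148 mm above the bench); origin at the centre of its foot, z up. Which tank is the lubricator's own (on tank_seat) and which the spare (on the tile) changes from start to start. Its thread is of the other hand than tank_1's.
- cap_1: red ribbed plastic screw cap on tank_1, 55 mm across, 28 mm tall, a white bar moulded across its top along its x axis; origin at the centre of its lower edge, z up. Grip it from above across the diameter; 30 N of grip is ample. It weighs 30 to 60 g. Screwed home, its lower edge is 14 mm above the tank's shoulder, 124 mm above the bench. 
- cap_2: red ribbed plastic screw cap on tank_2, 55 mm across, 28 mm tall, a white bar moulded across its top along its x axis; origin at the centre of its lower edge, z up. Grip it from above across the diameter; 30 N of grip is ample. It weighs 30 to 60 g. Screwed home, its lower edge is 14 mm above the tank's shoulder, 124 mm above the bench. 
- thread (a point): centre of the own tank's mouth, 148 mm above the bench. Coarse two-start thread of either hand: the loosening way the cap turns freely at its own height; after 1.1 rad it can be lifted straight off (1.3 to 1.9 is best; past 2.2 it meets a stop). The other way it stops within 0.1 rad: hold there lightly, over 2 N m strains it. Unturned, it cannot be pulled off
- tile: the blue ceramic tile, 150 x 150 x 10 mm, under the spare tank; origin at the centre of its underside. Fixed
- jar: clear glass jar of small hardware, 70 mm across, 92 mm tall, standing loose; origin at the centre of its foot. Leave it alone
- wrench: loose steel combination wrench lying on the bench along its x axis; leave it alone
- screwdriver: loose black-handled screwdriver lying on the bench along its x axis; leave it alone
Things that resemble listed ones, but are neither listed nor needed, are in the scene too. Leave any orange or yellow look-alike of the cap_1 alone. Leave any green look-alike of the cap_2 alone.

How it is judged (in metres and radians):
On the way, in this order (a step that is already met when the one before it is completed fails the run):
1. first stroke: the lever is pushed down to its stop (above 0.72 rad) (value of joint lever above 0.72 rad), for 0.05 s.
2. first stroke: the lever is back up (below 0.08 rad) (value of joint lever below 0.08 rad), for 0.05 s.
3. second stroke: the lever is pushed down to its stop (above 0.72 rad) (value of joint lever above 0.72 rad), for 0.05 s.
4. second stroke: the lever is back up (below 0.08 rad) (value of joint lever below 0.08 rad), for 0.05 s.
5. third stroke: the lever is pushed down to its stop (above 0.72 rad) (value of joint lever above 0.72 rad), for 0.05 s.
6. third stroke: the lever is back up (below 0.08 rad) (value of joint lever below 0.08 rad), for 0.05 s.
7. the cap of the lubricator's own tank is unscrewed and lifted clear above the tank's mouth in the fingers (((horizontal distance between tank_1 and tank_seat below 0.05 m and height (world z) of cap_1 above 0.148 m and contact force between cap_1 and the fingers above 0.5 N) or (horizontal distance between tank_2 and tank_seat below 0.05 m and height (world z) of cap_2 above 0.148 m and contact force between cap_2 and the fingers above 0.5 N))), for 0.1 s.
At the end, for the whole second after the job is handed in: The own tank's cap is off and held in the fingers after three full strokes: its lower edge above the mouth (148 mm above the bench), its axis over 60 mm to the side of the tank's, tilted under 0.35 rad, at rest, touching no other thing; the lever is up (under 0.08 rad) (value of joint lever below 0.08 rad and ((horizontal distance between tank_1 and tank_seat below 0.05 m and contact force between cap_1 and the fingers above 0.5 N and height (world z) of cap_1 above 0.148 m and horizontal distance between cap_1 and tank_1 above 0.06 m and angle between cap_1's own z axis and vertical below 0.35 rad and linear speed of cap_1 below 0.03 m/s and contact force between cap_1 and tank_1 below 0.1 N and contact force between cap_1 and tank_2 below 0.1 N and contact force between cap_1 and pump below 0.1 N and contact force between cap_1 and cap_2 below 0.1 N and contact force between cap_1 and jar below 0.1 N) or (horizontal distance between tank_2 and tank_seat below 0.05 m and contact force between cap_2 and the fingers above 0.5 N and height (world z) of cap_2 above 0.148 m and horizontal distance between cap_2 and tank_2 above 0.06 m and angle between cap_2's own z axis and vertical below 0.35 rad and linear speed of cap_2 below 0.03 m/s and contact force between cap_2 and tank_1 below 0.1 N and contact force between cap_2 and tank_2 below 0.1 N and contact force between cap_2 and pump below 0.1 N and contact force between cap_2 and cap_1 below 0.1 N and contact force between cap_2 and jar below 0.1 N))); the arm keeps its last pose, push and grip.
It fails at once if the cap is forced: over 250 N between cap and neck, a twist of over 2 to 3 N m against the stop (contact force between cap_1 and tank_1 above 250 N or contact force between cap_2 and tank_2 above 250 N).
It fails at once if the spare tank's cap is moved by more than 10 mm ((horizontal distance between tank_1 and tank_seat below 0.05 m and distance of cap_2 from where it was at the start of the episode above 0.01 m) or (horizontal distance between tank_2 and tank_seat below 0.05 m and distance of cap_1 from where it was at the start of the episode above 0.01 m)).
It fails at once if the jar, the wrench or the screwdriver is moved by more than 30 mm, or the jar tipped (distance of any of jar, wrench, screwdriver from where it was at the start of the episode above 0.03 m or angle between jar's own z axis and vertical above 0.5 rad).
It also fails if it takes over 58 s, if anything falls off the work surface, if the arm or the gripper's body presses on something with over 40 N, if the wrist force passes 120 N, or if a joint passes its speed limit or range.

## Working session

There is one attempt and no reset: what is moved stays moved. The work goes in short steps, Python scripts to look and compute and a tool call to move; the robot and the scene stay as the last step left them, time stands still between calls to the robot, and variables do not carry over. Pictures are saved under pics/ and viewed, about 8 in all and at most 12, crops included, and the job is handed in when it is done.

Besides the shell and the picture viewer there is one more tool, called after "Emit:" as name([rows], argument=value, ...), one row to a line, values as JSON. jog_arm: Moves the arm, as the interface text tells. Its arguments: {"type":"object","properties":{"delta_pos":{"type":"array"},"turn":{"type":"array"},"fingers":{"type":"array"},"squeeze":{"type":"number"}},"required":["delta_pos","turn","fingers"]}

```bash
mkdir -p pics
cat > h.py <<'E'
import numpy as np, cv2
from rig import status, get_image, camera_info, manip, spotter
def save(n,img): cv2.imwrite('pics/'+n+'.png',cv2.cvtColor(img,cv2.COLOR_RGB2BGR))
def ray(cam,uv):
    i=camera_info(cam);K=np.array(i['camera_matrix']);T=np.array(i['world_to_cam'])
    R=T[:3,:3];o=-R.T@T[:3,3];d=R.T@np.linalg.solve(K,[uv[0],uv[1],1.]);return o,d
def atz(cam,uv,z):
    o,d=ray(cam,uv);return o+d*(z-o[2])/d[2]
def dep(cam,uv,D):
    o,d=ray(cam,uv);return o+d*D
E
python3 - <<'E'
from h import *
s=status.get_state();print(s)
for c in ['scene','side']:
    im,d=get_image(c);save(c+'0',im)
    for t,z in [('cap_1',124),('tank_1',10),('tank_seat',10),('thread',148),('lever_grip',180),('lever_pivot',125),('pump',0),('tile',0),('jar',0)]:
        for r in spotter.landmark_of(c,t)[:3]:
            print(c,t,round(r['confidence'],2),np.round(r['at']),np.round(atz(c,r['at'],z)))
E
```

```text
{'clock': 0.0, 'joint_pos': array([-1.20980729e-01,  2.76603275e-01,  1.50611407e+00,  4.99347645e-06,
        1.36066244e+00, -1.21014595e-01]), 'joint_velocities': array([ 1.03792519e-03, -1.07041595e-03,  7.22914881e-04,  8.46495864e-04,
       -2.25073533e-03, -7.44039736e-05]), 'effort': array([ 1.66144628e-04, -4.04588020e+01, -2.37234324e+01,  7.02253589e-02,
        3.46444664e-02, -1.77189750e-04]), 'tcp_pos': array([5.74488748e+02, 6.96591268e-02, 2.26607566e+02]), 'tcp_rot': array([[-1.77348107e-03,  9.99998427e-01,  3.26245621e-05],
       [ 2.20529567e-04,  3.30157182e-05, -9.99999975e-01],
       [-9.99998403e-01, -1.77347383e-03, -2.20587773e-04]]), 'force': array([ 0.35620017,  0.8264564 , -0.20181459]), 'torque': array([-0.00631283,  0.03241344,  0.00895716]), 'grip_width': 94.1056463797711}
scene cap_1 0.89 [307. 331.] [ 711. -188.  124.]
scene cap_1 0.77 [112. 355.] [ 599. -491.  124.]
scene cap_1 0.77 [197. 274.] [ 486. -299.  124.]
scene tank_1 0.93 [357. 293.] [591.   7.  10.]
scene tank_1 0.65 [207. 324.] [ 514. -303.   10.]
scene tank_seat 0.97 [361. 297.] [60
[... 551 characters left out ...]
ne jar 0.18 [396. 224.] [432. 231.  -0.]
side cap_1 0.79 [380. 290.] [ 583. -236.  124.]
side cap_1 0.75 [282. 343.] [ 360. -353.  124.]
side cap_1 0.74 [368. 219.] [598.   7. 124.]
side tank_1 0.81 [354. 351.] [ 518. -311.   10.]
side tank_1 0.66 [364. 250.] [596.  11.  10.]
side tank_seat 0.77 [363. 252.] [589.   1.  10.]
side tank_seat 0.53 [363. 212.] [618. 167.  10.]
side thread 0.77 [364. 213.] [587.   4. 148.]
side thread 0.22 [309. 178.] [459. 168. 148.]
side lever_grip 0.15 [307. 179.] [452. 119. 180.]
side lever_pivot 0.97 [348. 194.] [561. 116. 125.]
side pump 0.58 [353. 234.] [576.  86.   0.]
side pump 0.51 [361. 248.] [588.  27.   0.]
side jar 0.9 [306. 298.] [ 423. -134.    0.]
```

View pics/scene0.png

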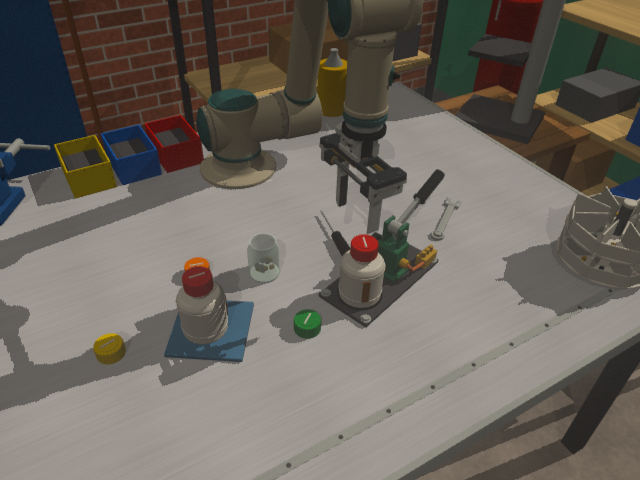

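View pics/side0.png

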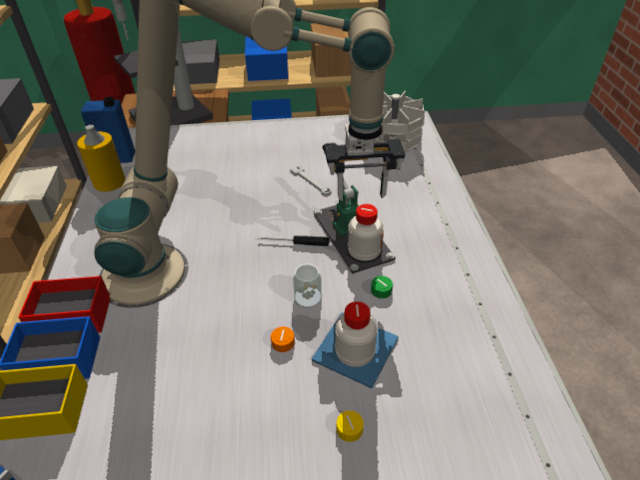

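Own tank with red cap is at scene px (362,280) on the plate, spare on the blue tile at (203,315). The lever's black sleeve is at (430,185), and the wrench lies at (445,218) beside it. I'll measure the sleeve and cap by depth.

Run:
```python
from h import *
im,d=get_image('scene')
r=spotter.trace('scene','lever')
for x in r[:2]:
    print(x['confidence'],x['rect'])
def cloud(c,d,m):
    v,u=np.nonzero(m&(d>0));return np.array([dep(c,(a,b),d[b,a]) for a,b in zip(u,v)])
m=np.zeros((480,640),bool);m[165:212,412:448]=1
P=cloud('scene',d,m&(im.max(2)<70));P=P[(P[:,2]>120)&(P[:,2]<230)]
print(len(P),P.mean(0));u,s,v=np.linalg.svd(P-P.mean(0));print(v[0],np.percentile((P-P.mean(0))@v[0],[1,99]))
i=np.argsort(P[:,2]);print(P[i[::max(1,len(i)//8)]].round())
for c in ['scene','side']:
    im,d=get_image(c)
    h=im.astype(int);red=(h[...,0]>130)&(h[...,1]<60)&(h[...,2]<60)
    n,l,st,ce=cv2.connectedComponentsWithStats(red.astype(np.uint8))
    for k in range(1,n):
        if st[k,4]>120:
            Q=cloud(c,d,l==k);
            if Q[:,2].max()<170 and Q[:,2].mean()>90:
                T=Q[Q[:,2]>np.percentile(Q[:,2],97)-3]
                print(c,ce[k].round(),Q[:,2].max(),'top',T.min(0).round(),T.max(0).round(),((T.min(0)+T.max(0))/2).round(1))
```

```text
0.58 [385.1, 170.3, 443.8, 237.5]
391 [531.96745796 218.69901745 178.35932729]
[ 0.27036711 -0.8671219  -0.41833149] [-43.07106228  41.74934226]
[[540. 196. 147.]
 [547. 201. 165.]
 [531. 204. 171.]
 [536. 225. 174.]
 [529. 208. 179.]
 [530. 228. 182.]
 [530. 255. 187.]
 [525. 255. 192.]
 [523. 256. 198.]]
scene [364. 243.] 156.51907912204217 top [570. -15. 153.] [619.  34. 157.] [594.2   9.9 154.6]
side [99. 14.] 157.12094181153498 top [-425. 1467.  151.] [-357. 1609.  157.] [-390.9 1538.2  153.9]
side [366. 211.] 157.70150006142285 top [573. -16. 153.] [614.  28. 158.] [593.    6.2 155.3]
```

Emit:
jog_arm([
  [-1.5,-1,-6],
  [-1.5,-2.5,-12],
  [-1.5,-4,-18],
  [-1.5,-5,-23.5],
  [-1.5,-5,-23.5],
  [-1.5,-5,-23.5],
], turn=[0,0,0,0,0,0], fingers=[-1,-1,-1,-1,-1,-1], squeeze=30)

```text
clock: 1.95
tcp_pos: [525.1, 234.6, 242.4]
tcp_rot: [[0.0, 1.0, 0.001], [-0.001, 0.001, -1.0], [-1.0, 0.0, 0.001]]
force: [0.2, 0.5, -0.5]
grip_width: 37.6
```

Run:
```python
from h import *
a,_=get_image('wrist');b,_=get_image('scene')
for c in ['wrist','scene']:
  for r in spotter.landmark_of(c,'lever_grip')[:2]: print(c,r['confidence'],np.round(r['at']),atz(c,r['at'],180).round())
  for r in spotter.landmark_of(c,'lever_pivot')[:1]: print(c,r['confidence'],np.round(r['at']),atz(c,r['at'],125).round())
s=status.get_state();print(s['tcp_pos'],s['grip_width'],s['force'],s['clock'])
save('w1',np.hstack([a[::1,::1][:, 60:460],cv2.resize(b[120:360,300:500],(400,480))]))
```

```text
wrist 0.56 [313. 253.] [524. 241. 180.]
scene 0.65 [430. 182.] [524. 230. 180.]
scene 0.74 [396. 228.] [560. 116. 125.]
[525.46593077 233.79985892 242.5253954 ] 13.03917724195184 [-0.30980404  0.2053418  -0.42007167] 2.25
```

View pics/w1.png

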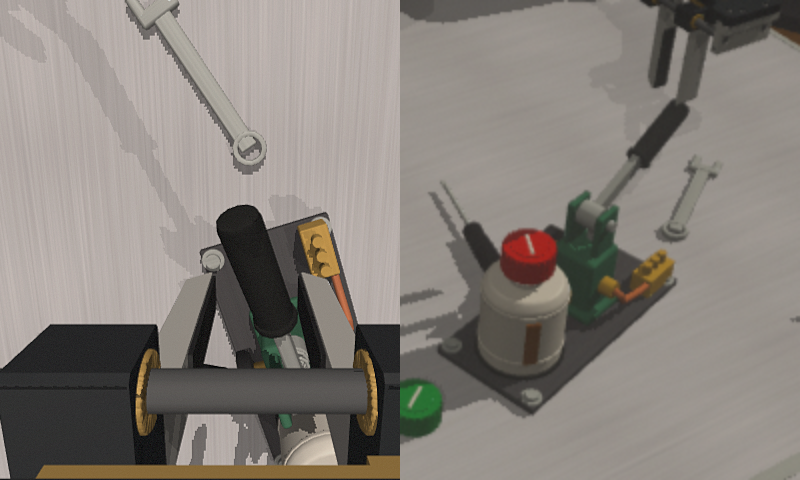

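The shut fingers are right over the sleeve (wrist px ~(310,250)). First stroke down, slowly, with a force check.

Emit:
jog_arm([
  [3,0,-0.3],
  [6,0,-0.3],
  [9,0,-0.3],
  [11.5,0,-0.3],
  [13,0,-0.3],
  [13.3,0,-0.3],
  [13.3,0,-0.3],
], turn=[0,0,0,0,0,0,0], fingers=[-1,-1,-1,-1,-1,-1,-1])

```text
clock: 3.12
tcp_pos: [528.1, 236.2, 111.5]
tcp_rot: [[0.006, 1.0, -0.003], [0.0, -0.003, -1.0], [-1.0, 0.006, -0.0]]
force: [0.9, -1.5, 8.2]
grip_width: 0.6
```

Emit:
jog_arm([
  [0.4,0,0],
  [0.7,0,0],
  [0.7,0,0],
], turn=[0,0,0], fingers=[-1,-1,-1])

```text
clock: 3.5
tcp_pos: [528.8, 236.1, 109.7]
tcp_rot: [[0.009, 1.0, -0.004], [0.002, -0.004, -1.0], [-1.0, 0.009, -0.002]]
force: [-7.8, -2.1, 27.1]
grip_width: 0.5
```

Run:
```python
from h import *
a,_=get_image('scene')
for r in spotter.landmark_of('scene','lever_grip')[:2]: print(r['confidence'],np.round(r['at']),atz('scene',r['at'],70).round())
s=status.get_state();print(s['tcp_pos'],s['force'])
save('s2',cv2.resize(a[120:360,300:500],(400,480)))
```

```text
0.63 [424. 224.] [529. 229.  70.]
[528.83682966 236.10432681 109.69226473] [-6.76710931 -1.11704295 26.21389183]
```

View pics/s2.png

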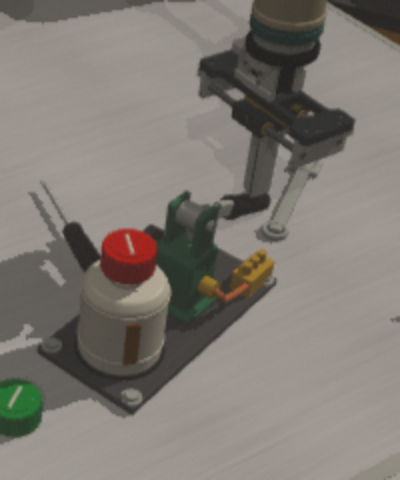

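The lever is at its stop: it is pictured pointing down and the force has risen to 27 N. Next come the return and the second stroke, shifted 6 mm toward −x because the tool drifted toward +x under the load.

Emit:
jog_arm([
  [-4,0,0],
  [-8,-0.3,0],
  [-12,-0.6,0],
  [-13.3,-0.6,0],
  [-13.3,-0.6,0],
  [-13.3,-0.6,0],
  [-10,-0.6,0],
  [-7,-0.6,0],
  [-4,-0.6,0],
  [-1.5,-0.6,0],
  [0,-0.6,0],
  [0.3,-0.6,0],
  [0.3,-0.6,0],
  [0.3,-0.6,0],
], turn=[0,0,0,0,0,0,0,0,0,0,0,0,0,0], fingers=[-1,-1,-1,-1,-1,-1,-1,-1,-1,-1,-1,-1,-1,-1])

```text
clock: 5.35
tcp_pos: [523.0, 235.5, 109.6]
tcp_rot: [[0.01, 1.0, -0.004], [0.001, -0.004, -1.0], [-1.0, 0.01, -0.001]]
force: [-5.1, -3.7, 24.9]
grip_width: 0.3
```

Emit:
jog_arm([
  [-4,0,0],
  [-8,0,0],
  [-12,0,0],
  [-13.3,0,0],
  [-13.3,0,0],
  [-13.3,0,0],
  [-13.3,0,0],
  [-10,0,0],
  [-7,0,0],
  [-4,0,0],
  [-1.5,0,0],
  [0,0,0],
  [0.3,0,0],
  [0.3,0,0],
  [0.3,0,0],
], turn=[0,0,0,0,0,0,0,0,0,0,0,0,0,0,0], fingers=[-1,-1,-1,-1,-1,-1,-1,-1,-1,-1,-1,-1,-1,-1,-1])

```text
clock: 7.22
tcp_pos: [524.0, 235.1, 110.2]
tcp_rot: [[0.014, 1.0, -0.003], [0.0, -0.003, -1.0], [-1.0, 0.014, -0.0]]
force: [-4.5, -2.7, 23.4]
grip_width: 0.7
```

Emit:
jog_arm([
  [-4,0,0],
  [-8,0,0],
  [-12,0,0],
  [-13.3,0,0],
  [-13.3,0,0],
  [-13.3,0,0],
], turn=[0,0,0,0,0,0], fingers=[-1,-1,-1,-1,-1,-1])

```text
clock: 7.98
tcp_pos: [521.1, 234.7, 240.9]
tcp_rot: [[0.01, 1.0, -0.003], [-0.001, -0.003, -1.0], [-1.0, 0.01, 0.001]]
force: [-0.1, 0.0, -0.3]
grip_width: 0.5
```

Run:
```python
from h import *
a,d=get_image('scene')
for r in spotter.landmark_of('scene','lever_grip')[:1]: print(r['confidence'],np.round(r['at']),atz('scene',r['at'],180).round())
m=np.zeros((480,640),bool);m[165:212,412:448]=1
v,u=np.nonzero(m&(d>0)&(a.max(2)<70));P=np.array([dep('scene',(x,y),d[y,x]) for x,y in zip(u,v)])
P=P[(P[:,2]>120)&(P[:,2]<205)&(P[:,1]>180)];print(len(P),P.mean(0),np.linalg.svd(P-P.mean(0),full_matrices=False)[2][0])
b,_=get_image('side');save('s3',cv2.resize(b[160:280,280:440],(640,480)))
s=status.get_state();print(s['tcp_pos'],s['tcp_rot'].round(4),s['force'],s['joint_pos'])
```

```text
399 [532.03846274 218.77797345 178.68013326] [ 0.2674471  -0.86898396 -0.41633991]
[521.42443355 234.82453731 241.43118139] [[ 1.080e-02  9.999e-01 -3.100e-03]
 [-5.000e-04 -3.100e-03 -1.000e+00]
 [-9.999e-01  1.080e-02  5.000e-04]] [-0.92195733  0.1363983   0.31679494] [ 0.30389643  0.25842421  1.49493076 -0.00378096  1.3780873   0.30766829]
```

View pics/s3.png

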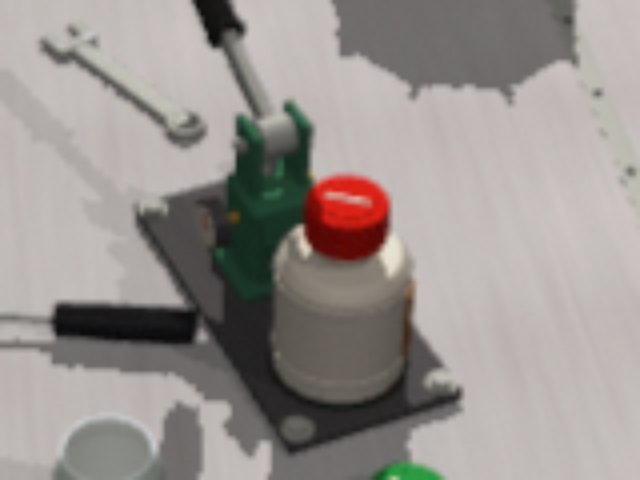

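Lever is back up (sleeve axis as at the start). Next I move above the own cap with the fingers open.

Emit:
jog_arm([
  [0,1.5,5.5],
  [0,3.5,11],
  [0,5.5,17],
  [0,7.2,22.7],
  [0,7.2,22.7],
  [0,7.2,22.7],
], turn=[0,0,0,0,0,0], fingers=[1,1,1,1,1,1])

```text
clock: 8.88
tcp_pos: [592.2, 7.8, 241.5]
tcp_rot: [[0.009, 1.0, -0.004], [0.001, -0.004, -1.0], [-1.0, 0.009, -0.001]]
force: [-1.0, 0.4, 0.4]
grip_width: 57.0
```

Run:
```python
from h import *
for c in ['wrist','scene','side']:
    im,d=get_image(c)
    if c=='wrist': save('w4',im)
    for r in spotter.landmark_of(c,'thread')[:1]+spotter.landmark_of(c,'tank_seat')[:1]: print(c,r['confidence'],np.round(r['at']))
    h=im.astype(int);red=(h[...,0]>110)&(h[...,1]<70)&(h[...,2]<70)
    n,l,st,ce=cv2.connectedComponentsWithStats(red.astype(np.uint8))
    for k in range(1,n):
        if st[k,4]>150:
            v,u=np.nonzero((l==k)&(d>0));Q=np.array([dep(c,(x,y),d[y,x]) for x,y in zip(u,v)])
            if Q[:,0].min()>520 and Q[:,1].min()>-60 and Q[:,2].max()<175:
                x,y=np.percentile(Q,[1,99],axis=0)[:,:2].T
                # circle of known radius 27.5: fit to outer points
                from scipy.optimize import least_squares
                T=Q[Q[:,2]>148];hull=cv2.convexHull(T[:,:2].astype(np.float32))[:,0]
                f=least_squares(lambda p:np.hypot(hull[:,0]-p[0],hull[:,1]-p[1])-p[2],[593,8,27],loss='soft_l1')
                print(c,ce[k].round(),len(T),'hullfit',f.x.round(1),'top z',np.median(T[:,2]).round(1),x.round(),y.round())
s=status.get_state();print(s['tcp_pos'],s['grip_width'],s['clock'])
```

```text
wrist 0.43 [289. 127.]Traceback (most recent call last):
  File "<stdin>", line 10, in <module>
  File "h.py", line 10, in dep
    o,d=ray(cam,uv);return o+d*D
        ~~~^^^^^^^^
  File "h.py", line 5, in ray
    i=camera_info(cam);K=np.array(i['camera_matrix']);T=np.array(i['world_to_cam'])
ValueError: time passes only in moves, steps and waits
```

View pics/w4.png

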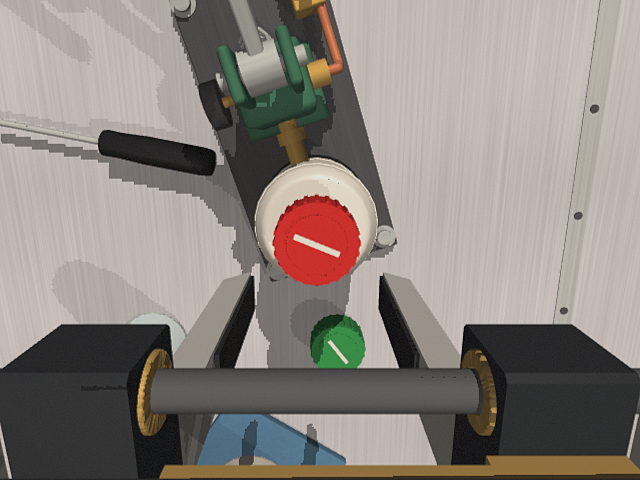

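The wrist view shows the cap centred at px (317,241), between the fingers in the x direction. I'll project it at its top height.

Run:
```python
from h import *
print(atz('wrist',(317,241),152),camera_info('wrist')['world_to_cam'])
for c in ['scene','side']:
    im,d=get_image(c);h=im.astype(int);red=(h[...,0]>110)&(h[...,1]<70)&(h[...,2]<70)
    n,l,st,ce=cv2.connectedComponentsWithStats(red.astype(np.uint8))
    for k in range(1,n):
        w=atz(c,ce[k],142)
        if st[k,4]>100 and abs(w[0]-590)<50 and abs(w[1])<60: print(c,ce[k],st[k],w)
s=status.get_state();print(s['tcp_pos'],s['grip_width'],s['torque'])
```

```text
[593.57174185  16.02131915 152.        ] [[ 9.99938197e-01 -6.51303316e-04  1.10985212e-02 -5.94797876e+02]
 [-3.34434465e-03 -9.69666178e-01  2.44410145e-01 -1.79031611e+01]
 [ 1.06026755e-02 -2.44432157e-01 -9.69608428e-01  3.99899519e+02]
 [ 0.00000000e+00  0.00000000e+00  0.00000000e+00  1.00000000e+00]]
scene [364.51754386 243.04093567] [351 235  27  18 342] [585.1975082  17.1727669 142.       ]
side [366.19170984 211.04663212] [356 205  21  13 193] [594.84224677  17.35800959 142.        ]
[592.37268938   9.04649376 242.41392699] 76.76781592953935 [ 0.00877942 -0.00124478  0.01001967]
```

```bash
cat >> h.py <<'E'
def cloud(c,d):
    i=camera_info(c);K=np.array(i['camera_matrix']);T=np.array(i['world_to_cam'])
    v,u=np.mgrid[:480,:640];P=np.stack([(u-K[0,2])/K[0,0]*d,(v-K[1,2])/K[1,1]*d,d],-1)
    return (P-T[:3,3])@T[:3,:3]
E
python3 - <<'E'
from h import *
for c in ['wrist','scene','side']:
    im,d=get_image(c);P=cloud(c,d);h=im.astype(int)
    red=(h[...,0]>100)&(h[...,1]<80)&(h[...,2]<80)
    near=(d>0)&(np.hypot(P[...,0]-593,P[...,1]-10)<45)
    Q=P[red&near&(P[...,2]>100)&(P[...,2]<170)]
    zt=np.percentile(Q[:,2],90);T=Q[abs(Q[:,2]-zt)<4]
    (x,y),r=cv2.minEnclosingCircle(T[:,:2].astype(np.float32))
    W=P[near&(h.min(2)>110)&(P[...,2]>143)&(P[...,2]<170)]
    print(c,'zt',zt.round(1),len(T),'circ',round(x,1),round(y,1),round(r,1),'bar',len(W),W.mean(0).round(1) if len(W) else '')
    B=P[near&(h.min(2)>90)&(P[...,2]>20)&(P[...,2]<112)]
    if c=='wrist':
        B=P[(d>0)&(np.hypot(P[...,0]-593,P[...,1]-10)<70)&(h.min(2)>90)&(P[...,2]>70)&(P[...,2]<116)]
        print('tank',np.percentile(B,[.5,99.5],axis=0).round(1))
for uv,z in [((316.5,245),154),((317,217),90)]: print(uv,atz('wrist',uv,z).round(1))
E
```

```text
wrist zt 153.5 5210 circ 593.3 12.5 27.3 bar 315 [593.8  12.6 153.7]
tank [[548.6 -21.7  93.5]
 [637.7  57.5 111.1]]
scene zt 154.4 323 circ 593.8 10.6 27.2 bar 14 [593.3  10.7 154.4]
side zt 155.2 134 circ 592.9 7.5 26.0 bar 37 [600.9  17.6 152.7]
(316.5, 245) [593.7  13.3 154. ]
(317, 217) [594.8  17.9  90. ]
```

Cap centre is about (593.5, 12), with its top near 153. I descend so the pads span the cap, open.

Emit:
jog_arm([
  [0,0,-0.3],
  [4,0,-0.3],
  [7,0,-0.3],
  [9,0,-0.3],
  [9.8,0,-0.3],
  [9.8,0,-0.3],
], turn=[0,0,0,0,0,0], fingers=[1,1,1,1,1,1])

```text
clock: 10.02
tcp_pos: [593.7, 11.6, 144.4]
tcp_rot: [[0.011, 1.0, -0.002], [-0.0, -0.002, -1.0], [-1.0, 0.011, 0.0]]
force: [0.8, -0.8, -0.2]
grip_width: 93.7
```

Emit:
jog_arm([
  [0,0,0],
  [0,0,0],
  [0,0,0],
  [0,0,0],
  [0,0,0],
  [0,0,0],
  [0,0,0],
  [0,0,0],
], turn=[0,0,0,0,0,0,0,0], fingers=[-1,-1,-1,-1,-1,-1,-1,-1], squeeze=30)

```text
clock: 11.02
tcp_pos: [593.7, 11.6, 144.6]
tcp_rot: [[0.011, 1.0, -0.002], [-0.0, -0.002, -1.0], [-1.0, 0.011, 0.0]]
force: [-0.1, -0.1, 2.4]
grip_width: 53.4
```

Run:
```python
from h import *
s=status.get_state()
for k in ['clock','tcp_pos','joint_pos','force','torque','grip_width']: print(k,np.round(s[k],3))
```

```text
clock 11.025
tcp_pos [593.735  11.595 144.609]
joint_pos [-9.800e-02  3.540e-01  1.603e+00  1.000e-03  1.174e+00 -9.700e-02]
force [-0.124 -0.133  2.378]
torque [-0.028  0.104  0.052]
grip_width 53.409
```

Emit:
jog_arm([
  [0,0,0],
  [0,0,0],
  [0,0,0],
], turn=[2,4,4], fingers=[-1,-1,-1])

```text
clock: 11.4
tcp_pos: [593.8, 11.4, 144.6]
tcp_rot: [[0.011, 0.997, -0.072], [-0.001, -0.072, -0.997], [-1.0, 0.011, -0.0]]
force: [0.9, -1.2, 1.6]
grip_width: 53.4
```

```bash
cat > st.py <<'E'
from h import *
s=status.get_state()
for k in ['clock','tcp_pos','joint_pos','force','torque','grip_width']: print(k,np.round(s[k],3))
print('yaw deg',np.degrees(np.arctan2(s['tcp_rot'][1,1],s['tcp_rot'][0,1])))
E
python3 st.py
```

```text
clock 11.4
tcp_pos [593.776  11.39  144.635]
joint_pos [-0.098  0.354  1.603  0.     1.174 -0.026]
force [ 0.926 -1.178  1.615]
torque [-0.178  0.043  0.013]
grip_width 53.446
yaw deg -4.111400180433332
```

Turned 4° with no torque; a little further past the 5.7° play.

Emit:
jog_arm([
  [0,0,0],
  [0,0,0],
  [0,0,0],
], turn=[1.5,3,3], fingers=[-1,-1,-1])

```text
clock: 11.78
tcp_pos: [593.8, 11.4, 144.6]
tcp_rot: [[0.011, 0.992, -0.124], [-0.001, -0.124, -0.992], [-1.0, 0.011, -0.001]]
force: [-0.1, -1.3, 0.9]
grip_width: 53.5
```

```bash
python3 st.py
```

```text
clock 11.775
tcp_pos [593.846  11.353 144.605]
joint_pos [-0.098  0.354  1.603  0.     1.174  0.026]
force [-0.075 -1.306  0.931]
torque [-0.134  0.029  0.009]
grip_width 53.488
yaw deg -7.131599084273255
```

Emit:
jog_arm([
  [0,0,0],
  [0,0,0],
  [0,0,0],
], turn=[2,5,5], fingers=[-1,-1,-1])

```text
clock: 12.15
tcp_pos: [593.9, 11.4, 144.6]
tcp_rot: [[0.011, 0.978, -0.21], [-0.001, -0.21, -0.978], [-1.0, 0.011, -0.002]]
force: [-0.1, -0.9, 2.3]
grip_width: 53.3
```

```bash
python3 st.py
```

```text
clock 12.15
tcp_pos [593.858  11.419 144.604]
joint_pos [-0.098  0.354  1.603  0.     1.174  0.114]
force [-0.055 -0.852  2.261]
torque [-0.187 -0.061  0.02 ]
grip_width 53.266
yaw deg -12.14828567816463
```

The cap turns freely past 0.1 rad clockwise seen from above, so the thread is left-hand. I'll turn on to about 90° in all, watching the torque midway.

Emit:
jog_arm([
  [0,0,0],
  [0,0,0],
  [0,0,0],
  [0,0,0],
  [0,0,0],
], turn=[8,16,24,32,32], fingers=[-1,-1,-1,-1,-1])

```text
clock: 12.78
tcp_pos: [594.0, 11.6, 144.6]
tcp_rot: [[0.011, 0.719, -0.695], [-0.0, -0.695, -0.719], [-1.0, 0.008, -0.008]]
force: [-0.9, -0.4, 1.4]
grip_width: 53.5
```

```bash
python3 st.py
```

```text
clock 12.775
tcp_pos [593.997  11.592 144.634]
joint_pos [-9.800e-02  3.540e-01  1.602e+00  1.000e-03  1.173e+00  6.700e-01]
force [-0.851 -0.365  1.427]
torque [-0.039  0.039 -0.016]
grip_width 53.517
yaw deg -44.04598658419466
```

Emit:
jog_arm([
  [0,0,0],
  [0,0,0],
  [0,0,0],
  [0,0,0],
  [0,0,0],
  [0,0,0],
  [0,0,0],
], turn=[8,16,24,32,40,46,46], fingers=[-1,-1,-1,-1,-1,-1,-1])

```text
clock: 13.65
tcp_pos: [593.8, 11.6, 144.7]
tcp_rot: [[0.011, 0.002, -1.0], [-0.0, -1.0, -0.002], [-1.0, 0.0, -0.011]]
force: [-1.1, -1.0, 1.4]
grip_width: 53.7
```

```bash
python3 st.py
python3 - <<'E'
from h import *
b,d=get_image('wrist');save('w5',b)
E
```

```text
clock 13.65
tcp_pos [593.751  11.605 144.658]
joint_pos [-9.800e-02  3.540e-01  1.603e+00  1.000e-03  1.174e+00  1.470e+00]
force [-1.111 -1.034  1.375]
torque [-0.138  0.231  0.043]
grip_width 53.708
yaw deg -89.85940772040298
```

View pics/w5.png

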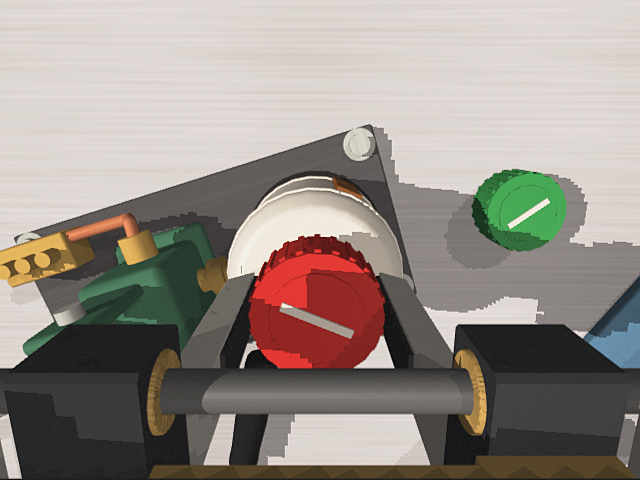

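The bar keeps the same slope in the gripper's view as before gripping, so the cap turned the full 1.57 rad with the fingers. Now I lift gently.

Emit:
jog_arm([
  [-0.3,0,0],
  [-0.7,0,0],
  [-1,0,0],
  [-1,0,0],
], turn=[0,0,0,0], fingers=[-1,-1,-1,-1])

```text
clock: 14.2
tcp_pos: [593.7, 11.7, 154.9]
tcp_rot: [[0.011, 0.003, -1.0], [-0.0, -1.0, -0.003], [-1.0, 0.0, -0.011]]
force: [0.2, 0.2, 0.8]
grip_width: 53.4
```

```bash
python3 st.py
```

```text
clock 14.2
tcp_pos [593.677  11.723 154.894]
joint_pos [-9.800e-02  3.460e-01  1.588e+00  1.000e-03  1.197e+00  1.470e+00]
force [0.161 0.169 0.83 ]
torque [ 0.023  0.209 -0.037]
grip_width 53.359
yaw deg -89.83582351151473
```

Emit:
jog_arm([
  [-2,0,0],
  [-4,0,0],
  [-6,0,0],
  [-7,0,0],
  [-7,0,-2.5],
  [-7,0,-5.5],
  [-7,0,-8.5],
  [-7,0,-10],
  [-7,0,-10],
  [-7,0,-10],
  [-7,0,-10],
], turn=[0,0,0,0,0,0,0,0,0,0,0], fingers=[-1,-1,-1,-1,-1,-1,-1,-1,-1,-1,-1])

```text
clock: 15.58
tcp_pos: [692.1, 12.1, 226.2]
tcp_rot: [[0.011, 0.003, -1.0], [-0.0, -1.0, -0.003], [-1.0, 0.0, -0.011]]
force: [0.9, 0.2, 0.1]
grip_width: 53.2
```

```bash
python3 st.py
python3 - <<'E'
from h import *
b,d=get_image('scene');save('s6',cv2.resize(b[90:390,100:500],(800,600)))
E
```

```text
clock 15.575
tcp_pos [692.085  12.067 226.207]
joint_pos [-8.300e-02  4.500e-01  1.239e+00  1.000e-03  1.442e+00  1.484e+00]
force [0.948 0.163 0.091]
torque [ 0.04   0.125 -0.003]
grip_width 53.209
yaw deg -89.83192146455171
```

View pics/s6.png

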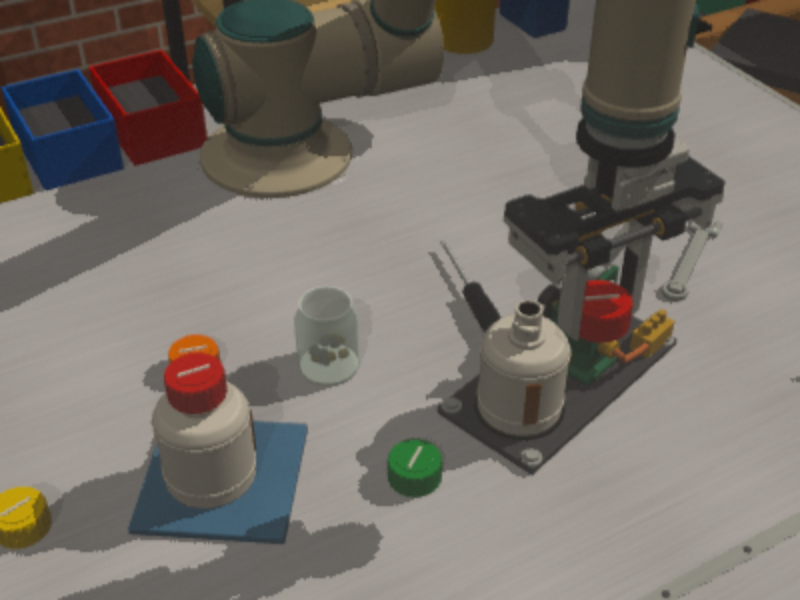

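The own tank's mouth is open at px (528,310). The red cap is held level in the fingers at (603,308), and the spare cap, jar, wrench and screwdriver look undisturbed. I'll hold briefly so everything is still, then hand in.

Emit:
jog_arm([
  [0,0,0],
  [0,0,0],
  [0,0,0],
  [0,0,0],
], turn=[0,0,0,0], fingers=[-1,-1,-1,-1])

```text
clock: 16.12
tcp_pos: [692.2, 12.1, 226.4]
tcp_rot: [[0.011, 0.003, -1.0], [-0.0, -1.0, -0.003], [-1.0, 0.0, -0.011]]
force: [0.4, 0.5, -0.5]
grip_width: 53.8
```

```bash
python3 st.py; python3 -c "
from rig import manip; print(manip.job_done())"
```

```text
clock 16.125
tcp_pos [692.199  12.055 226.387]
joint_pos [-8.300e-02  4.490e-01  1.239e+00  1.000e-03  1.442e+00  1.484e+00]
force [ 0.446  0.51  -0.51 ]
torque [0.015 0.083 0.001]
grip_width 53.769
yaw deg -89.8329226502383
the job is handed in; nothing more can be done
None
```

I gave the lubricator three full strokes, unscrewed the red cap of its own tank, and handed the job in at 16.1 s with the cap held in the gripper. The job report gave no verdict.

- **Strokes:** each push met the stop at 23–27 N. After the third, the sleeve was measured back where it was at the start. The up position between strokes was not pictured, but each time the arm rose clear of the lever and waited. The lever is hidden behind the gripper in the last picture; nothing touched it after that measurement.
- **Thread:** it is left-hand, since the cap turned freely clockwise seen from above, with almost no torque. It was free from the first way tried, so I did not feel the other way. I turned it 1.57 rad and lifted it off without resistance.
- **Final hold:** the cap is level, about 98 mm to the side of the tank. Its lower edge is at about 205 mm, against the mouth at 148 mm. The grip is steady at 53.8 mm opening with a 30 N squeeze.
- **Other things:** in the last picture the own tank's mouth is open. The spare tank, jar, wrench, screwdriver and look-alike caps look undisturbed; I judged this by eye rather than measuring it.

The first cap position estimates disagreed by up to about 10 mm. I used the wrist camera's value, and the cap sat squarely in the grip.

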